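Dry the dipping tools

ROBOT

A 6-joint arm with a two-finger parallel gripper is mounted at the origin on the work surface. World frame = base frame: x ahead of the robot, y to its left, z up, the work surface at z = 0. Lengths are in mm, angles in degrees, forces in N, time in s.
With the tool pointing down it reaches from about 325 to 925 mm from the base axis. Payload 3.1 kg.
Tool frame: the origin (TCP) lies at the very end of the fingers, on their centre line; the grasp point (between the pads) lies 19 mm behind it; z points along the fingers, y is the line along which they close (so a half turn about z gives the same grasp; the last joint's range is limited). The gripper opens to 85 mm and grips with 20 to 120 N. Pads are 22 mm wide; open, the fingers measure 114 mm over their backs; the gripper's body (76 mm by 85 mm) begins 54 mm behind the grasp point. The pads swing forward as they close: fully open they stand 13 mm farther back than shut.
Start: joints at [-77.876, 12.427, 92.441, -0, 75.132, -6.429], TCP at [198.878, -592.526, 231.3] pointing down, gripper open.
Joint ranges: [-157.48, 157.48], [-44.54, 120.13], [17.64, 146.25], [-64.5, 244.5], [7.68, 150.69], [-147.95, 147.95]. Speed limits (degrees/s): [159.86, 159.86, 180, 180, 180, 180].

INTERFACE

Orientations are given as [roll, pitch, yaw] about the fixed x, y, z axes, in that order (R = Rz(yaw) Ry(pitch) Rx(roll)).
In Python, from station import ctrl gives the robot as it stands. Calls block until the motion is done:
- ctrl.goto(position, orientation): joint-space move of the TCP to a pose.
- ctrl.move_l(position, attitude=None, speed=150): straight line of the TCP; attitude=None keeps the orientation; speed is the mean speed in mm/s.
- ctrl.move_j(angles): joint-space move.
- ctrl.grip(opening, squeeze=None): finger opening in mm; squeeze is the grip in N (None keeps the last); returns when the fingers have stopped.
- ctrl.wait(seconds).
- ctrl.solve_ik(position, orientation): joint angles nearest the present ones, or None.
- ctrl.get_obs(): the state.
- ctrl.get_image(name): name is "scene" or "top"; returns the picture (480x640x3 uint8, red, green, blue); there is no depth.
- ctrl.get_calibration(name): a dict with "fx", "fy", "cx", "cy" (pixels), "R" (3x3) and "t" (3): a world point X has camera coordinates R X + t. Camera axes: x right, y down, z forward; pixel columns grow to the right and rows downward; lengths in mm; the calibration is good to about 2 mm. A picture is of the moment at which its call begins. get_calibration takes no time and is no camera call.
A pose or a line that the arm cannot do raises ctrl.Unreachable and nothing moves.
- ctrl.sign_off(): hands the job in; it is judged then, once.
The state is a dict: "t": time; "joint_pos": joint angles; "qvel": joint speeds; "effort": joint torques, N m; "tcp_pos": TCP position; "ee_rot": TCP orientation; "wrist_force": force on the tool from outside, world axes, zero at the start; "moment": the same for the moment, N m; "grip_width": finger opening in mm; "grip_force": force on a finger pad.
Only numpy, scipy, OpenCV 4.12 (cv2) and the standard library are available. Lean on these libraries where they do the work, as an engineer would, in place of code of your own. Each camera call takes 0.05 s, during which the arm holds its last target. There are 200 camera calls.

TASK

Dry the washed dipping tools: stand every tool from the draining rack in the cups of the warm-air dryer, one to a cup, handle down and working end up, and turn the slim air-shutter ring on the intake until its lug lines up with the rib on the deck, touching neither the filter cap above the ring nor the collar below it. Only when all tools are in and the air is open, flip up the splash guard until it stays up by itself, press the start button fully down, let it go, and close the guard again. Leave the tools standing, the air open, and the gift box, jar and pumpkin on the counter where they are.

Things in the scene. Friction and masses are not known exactly. Their poses are not given: they have to be found in the camera images.
- dryer: warm-air utensil dryer, fixed to the counter: a low aluminium box 260 (x) x 300 (y) mm with a flat deck 60 mm above the counter. Origin: centre of its underside; -x is its front (robot side). On the deck: four steel cups in a row along y at the back, the round air intake at the front on the +y side, the guarded start button at the front on the -y side
- cup1 (a point): middle of the inner floor of cup 1 (counted along the dryer's +y); cups are upright round steel tubes open at the top, 30 mm inside, 35 mm outside, rims 66 mm above this floor, 66 mm apart
- cup2 (a point): middle of the inner floor of cup 2 (counted along the dryer's +y); cups are upright round steel tubes open at the top, 30 mm inside, 35 mm outside, rims 66 mm above this floor, 66 mm apart
- cup3 (a point): middle of the inner floor of cup 3 (counted along the dryer's +y); cups are upright round steel tubes open at the top, 30 mm inside, 35 mm outside, rims 66 mm above this floor, 66 mm apart
- cup4 (a point): middle of the inner floor of cup 4 (counted along the dryer's +y); cups are upright round steel tubes open at the top, 30 mm inside, 35 mm outside, rims 66 mm above this floor, 66 mm apart
- tool1: chocolate dipping tool with a two-pronged fork end; may be absent. 218 mm long, 45 g: handle 130 long, 15 (y) x 13 (z) mm, steel shaft 5 mm thick, flat wire end up to 28 mm wide (y). Origin: middle of the handle's butt; x runs to the working end; balance point 88 mm from the butt. Starts lying across the rack's rails, butt towards the robot, neighbours 72 mm apart
- tool2: chocolate dipping tool with a three-pronged fork end; may be absent. 218 mm long, 45 g: handle 130 long, 15 (y) x 13 (z) mm, steel shaft 5 mm thick, flat wire end up to 28 mm wide (y). Origin: middle of the handle's butt; x runs to the working end; balance point 88 mm from the butt. Starts lying across the rack's rails, butt towards the robot, neighbours 72 mm apart
- tool3: chocolate dipping tool with an oval wire loop end; may be absent. 218 mm long, 45 g: handle 130 long, 15 (y) x 13 (z) mm, steel shaft 5 mm thick, flat wire end up to 28 mm wide (y). Origin: middle of the handle's butt; x runs to the working end; balance point 88 mm from the butt. Starts lying across the rack's rails, butt towards the robot, neighbours 72 mm apart
- tool4: chocolate dipping tool with a wire spiral end; may be absent. 218 mm long, 45 g: handle 130 long, 15 (y) x 13 (z) mm, steel shaft 5 mm thick, flat wire end up to 28 mm wide (y). Origin: middle of the handle's butt; x runs to the working end; balance point 88 mm from the butt. Starts lying across the rack's rails, butt towards the robot, neighbours 72 mm apart
- rack: draining rack, fixed: two steel rails 8 mm thick and 300 mm long along its y, at x = -40 and +40 mm, their tops 45 mm above the counter, the space between and below them free down to a 3 mm drip mat. Origin: centre of its foot, on the counter
- shutter (a joint): angle of the shutter ring (rad), seen from above counter-clockwise positive; 0 = lug in line with the rib (air open), starts between -1.25 and -0.55 (shut), stops at -1.4 and +0.6; stays where it is left (friction 0.06 N m)
- ring_centre (a point): centre of the shutter ring, the middle of the intake's three stacked round parts: 64 mm in diameter, 14 to 26 mm above the deck, upright ribbed edge, turns about the upright axis when gripped across its diameter from above. The rib it is set to is a 16 mm long dark strip on the deck, 50 to 66 mm in front (-x) of the axis
- ring_lug (a point): outer tip of the ring's lug, a 9 mm wide, 8 mm high black radial pointer, reaching 48 mm from the axis
- guard (a joint): opening angle of the clear splash guard (rad): 0 shut, grows as its front edge swings up and back about the hinge on its far (+x) side, stop at 1.9. It falls shut by itself when let go below about 1.5 and falls open to the stop and stays when let go above about 1.7
- guard_hinge (a point): middle of the guard's hinge axis (parallel to the dryer's y), 26 mm above the deck. The shut guard is a 74 (x) x 70 (y) mm cover reaching from here to the front, with a pull tab beyond its front edge
- guard_tab (a point): middle of the outer half of the pull tab, 92 mm from the hinge axis; the tab is a black upright fin 10 mm thick (y), 28 mm long (74 to 102 mm from the hinge) and 18 mm high, its middle 4 mm below the hinge axis when shut, to be pinched across its thickness from above
- start (a joint): travel of the start button (m): 0 up, 0.006 fully down, springs back; full travel takes about 5 N
- start_top (a point): middle of the top of the start button, a 28 mm diameter button pressed downward, under the guard, 44 mm in front of the guard's hinge
- cap: the intake's fixed filter cap on top of the shutter ring, diameter 48 mm, 18 mm high; origin at its underside; not to be touched
- collar: the intake's fixed collar under the shutter ring, diameter 52 mm, 14 mm high; origin at its underside, on the deck; not to be touched
- gift_box: bystander: open gold gift box with truffles, 120 x 160 x 32 mm, behind the work; origin at its underside
- jar: bystander: jar with a steel lid, 64 mm in diameter, 90 mm high; origin at its underside
- pumpkin: bystander: small gold ornamental pumpkin, about 86 mm wide and 70 mm high; origin at its underside

How it is judged (in metres and radians):
On the way, in this order (a step that is already met when the one before it is completed fails the run):
1. all tools stand in the cups, one to a cup, and the shutter ring's lug is in line with the rib, with the guard still shut (((horizontal distance between tool1 and cup1 below 0.022 m and z of tool1 in the frame of cup1 below 0.02 m) or (horizontal distance between tool1 and cup2 below 0.022 m and z of tool1 in the frame of cup2 below 0.02 m) or (horizontal distance between tool1 and cup3 below 0.022 m and z of tool1 in the frame of cup3 below 0.02 m) or (horizontal distance between tool1 and cup4 below 0.022 m and z of tool1 in the frame of cup4 below 0.02 m)) and angle between each of tool1, tool2, tool3, tool4's own x axis and vertical below 0.4 rad and ((horizontal distance between tool2 and cup1 below 0.022 m and z of tool2 in the frame of cup1 below 0.02 m) or (horizontal distance between tool2 and cup2 below 0.022 m and z of tool2 in the frame of cup2 below 0.02 m) or (horizontal distance between tool2 and cup3 below 0.022 m and z of tool2 in the frame of cup3 below 0.02 m) or (horizontal distance between tool2 and cup4 below 0.022 m and z of tool2 in the frame of cup4 below 0.02 m)) and ((horizontal distance between tool3 and cup1 below 0.022 m and z of tool3 in the frame of cup1 below 0.02 m) or (horizontal distance between tool3 and cup2 below 0.022 m and z of tool3 in the frame of cup2 below 0.02 m) or (horizontal distance between tool3 and cup3 below 0.022 m and z of tool3 in the frame of cup3 below 0.02 m) or (horizontal distance between tool3 and cup4 below 0.022 m and z of tool3 in the frame of cup4 below 0.02 m)) and ((horizontal distance between tool4 and cup1 below 0.022 m and z of tool4 in the frame of cup1 below 0.02 m) or (horizontal distance between tool4 and cup2 below 0.022 m and z of tool4 in the frame of cup2 below 0.02 m) or (horizontal distance between tool4 and cup3 below 0.022 m and z of tool4 in the frame of cup3 below 0.02 m) or (horizontal distance between tool4 and cup4 below 0.022 m and z of tool4 in the frame of cup4 below 0.02 m)) and horizontal distance between tool1 and tool2 above 0.03 m and horizontal distance between each of tool1, tool2 and tool3 above 0.03 m and horizontal distance between each of tool1, tool2, tool3 and tool4 above 0.03 m and value of joint shutter between -0.14 and 0.14 rad and value of joint guard below 0.3 rad), for 0.3 s.
2. the guard is up and stays up by itself (value of joint guard above 1.7 rad and contact force between guard and anything else below 0.1 N), for 0.3 s.
3. the start button is pressed fully down (value of joint start above 0.0045 m), for 0.1 s.
4. the guard is closed again (value of joint guard below 0.1 rad), for 0.3 s.
At the end, for the whole second after the job is handed in: every tool present has its butt within 22 mm of the middle of a cup and within 20 mm of that cup's floor, the working end up, its axis within 0.4 rad of vertical, one tool to a cup, at rest; the shutter ring within 0.14 rad of the rib; the guard shut (under 0.1 rad) and the button released (((horizontal distance between tool1 and cup1 below 0.022 m and z of tool1 in the frame of cup1 below 0.02 m) or (horizontal distance between tool1 and cup2 below 0.022 m and z of tool1 in the frame of cup2 below 0.02 m) or (horizontal distance between tool1 and cup3 below 0.022 m and z of tool1 in the frame of cup3 below 0.02 m) or (horizontal distance between tool1 and cup4 below 0.022 m and z of tool1 in the frame of cup4 below 0.02 m)) and angle between each of tool1, tool2, tool3, tool4's own x axis and vertical below 0.4 rad and ((horizontal distance between tool2 and cup1 below 0.022 m and z of tool2 in the frame of cup1 below 0.02 m) or (horizontal distance between tool2 and cup2 below 0.022 m and z of tool2 in the frame of cup2 below 0.02 m) or (horizontal distance between tool2 and cup3 below 0.022 m and z of tool2 in the frame of cup3 below 0.02 m) or (horizontal distance between tool2 and cup4 below 0.022 m and z of tool2 in the frame of cup4 below 0.02 m)) and ((horizontal distance between tool3 and cup1 below 0.022 m and z of tool3 in the frame of cup1 below 0.02 m) or (horizontal distance between tool3 and cup2 below 0.022 m and z of tool3 in the frame of cup2 below 0.02 m) or (horizontal distance between tool3 and cup3 below 0.022 m and z of tool3 in the frame of cup3 below 0.02 m) or (horizontal distance between tool3 and cup4 below 0.022 m and z of tool3 in the frame of cup4 below 0.02 m)) and ((horizontal distance between tool4 and cup1 below 0.022 m and z of tool4 in the frame of cup1 below 0.02 m) or (horizontal distance between tool4 and cup2 below 0.022 m and z of tool4 in the frame of cup2 below 0.02 m) or (horizontal distance between tool4 and cup3 below 0.022 m and z of tool4 in the frame of cup3 below 0.02 m) or (horizontal distance between tool4 and cup4 below 0.022 m and z of tool4 in the frame of cup4 below 0.02 m)) and horizontal distance between tool1 and tool2 above 0.03 m and horizontal distance between each of tool1, tool2 and tool3 above 0.03 m and horizontal distance between each of tool1, tool2, tool3 and tool4 above 0.03 m and linear speed of each of tool1, tool2, tool3, tool4 below 0.03 m/s and value of joint shutter between -0.14 and 0.14 rad and value of joint guard below 0.1 rad and value of joint start below 0.002 m); the robot touches nothing.
It fails at once if the robot touches the filter cap or the collar of the air intake (contact force between any of cap, collar and the fingers above 2 N or contact force between any of cap, collar and the arm above 2 N).
It fails at once if the dryer is started with the air shutter not open (value of joint start above 0.0045 m and not (value of joint shutter between -0.16 and 0.16 rad)).
It fails at once if the gift box is displaced by more than 30 mm (distance of gift_box from where it was at the start of the episode above 0.03 m).
It fails at once if the jar is displaced by more than 30 mm (distance of jar from where it was at the start of the episode above 0.03 m).
It fails at once if the pumpkin is displaced by more than 30 mm (distance of pumpkin from where it was at the start of the episode above 0.03 m).
Of tool1, tool2, tool3, tool4 only 3 to 4 are there at a start; the rules pass over those that are not, and their reading is None.
At some moment in a run one of tool1, tool2, tool3, tool4 may be knocked a few centimetres aside while the robot is not near it.
Once in a run the grip may slacken for a moment while it holds something.
It also fails if it takes over 210 s, if anything falls off the work surface, if the arm or the gripper's body presses on something with over 40 N, if the wrist force passes 120 N, or if a joint passes its speed limit or range.

## Working session

There is one attempt and no reset: what is moved stays moved. The work goes in short steps, each a Python script; the robot and the scene stay as the last script left them, time stands still between calls to the robot, and variables do not carry over. Pictures are saved under pics/ and viewed, at most 14 in all, crops included, and the job is handed in when it is done.

```bash
ls; mkdir -p pics
python3 - <<'E'
from station import ctrl
import cv2
for n in("scene","top"):
    im=ctrl.get_image(n); cv2.imwrite(f"pics/{n}0.png",im[:,:,::-1])
    c=ctrl.get_calibration(n); print(n,c)
print(ctrl.get_obs())
E
```

```text
pics
station.py
scene {'fx': 474.24732097957605, 'fy': 474.24732097957605, 'cx': 320.24967357059427, 'cy': 232.29090325238414, 'R': array([[ 0.73982436,  0.67275284, -0.0079705 ],
       [ 0.39019633, -0.43868847, -0.80950556],
       [-0.54809373,  0.59578187, -0.58705811]]), 't': array([-441.09608829, -164.04985802, 1304.25545053])}
top {'fx': 502.07949099045913, 'fy': 502.07949099045913, 'cx': 306.9245865143485, 'cy': 236.50424726187308, 'R': array([[ 0.02724962, -0.99955541, -0.01210156],
       [-0.99893305, -0.02677712, -0.03762634],
       [ 0.03728556,  0.01311396, -0.9992186 ]]), 't': array([ -17.24601421,  592.60563792, 1038.46789425])}
{'t': 0.1, 'joint_pos': array([-7.78756700e+01,  1.24728251e+01,  9.25217253e+01, -7.00041641e-04,
        7.51321628e+01, -6.42830454e+00]), 'qvel': array([-0.06010937, -0.10073394, -0.10917269, -0.04267328, -0.07389933,
       -0.16202041]), 'effort': array([-8.94874629e-04, -3.98079443e+01, -3.04969132e+01, -2.03913751e-04,
        4.24218990e-03,  1.34554017e-05]), 'tcp_pos': array([ 198.72166057, -591.77441255,  230.07238577]), 'ee_rot': array([-1.79874008e+02, -1.35148356e-02,  1.85528001e+01]), 'wrist_force': array([ 0.35408532,  0.69013661, -0.6872433 ]), 'moment': array([-0.0093502 ,  0.00977076,  0.04470995]), 'grip_force': 0.0, 'grip_width': 85.23687729730787}
```

View pics/top0.png

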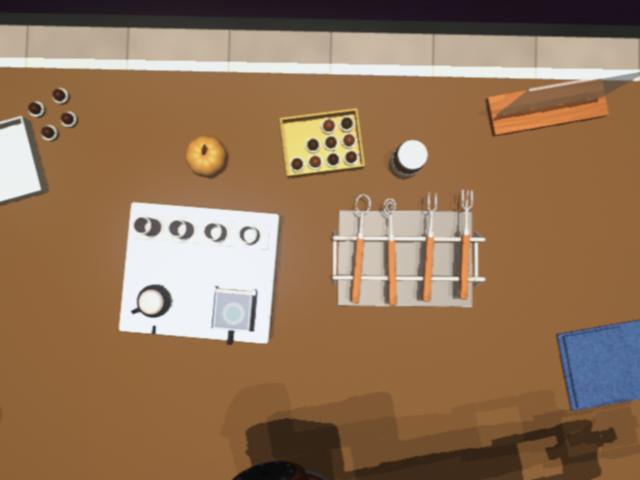

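View pics/scene0.png

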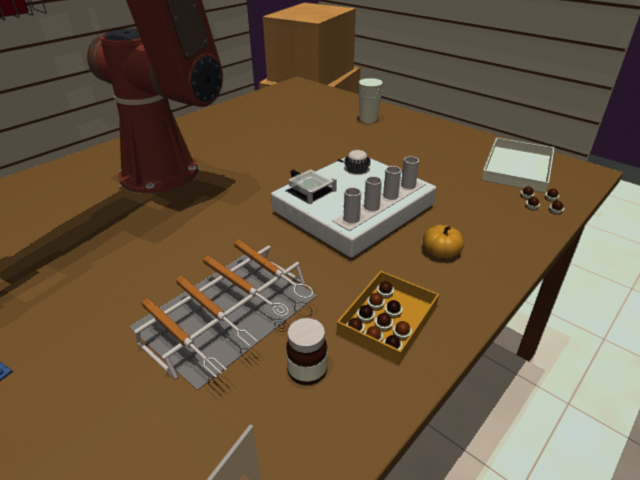

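Top: four tools around (360..465, 268), dryer with cups at (147..250, 226..235), intake (151,301), guard (234,310), tab (231,337). I'll enlarge the dryer and segment the handles in code.

```bash
cat > h.py <<'E'
from station import ctrl
import cv2, numpy as np
def px2w(name,u,v,z):
    c=ctrl.get_calibration(name); R,t=np.array(c["R"]),np.array(c["t"])
    d=R.T@np.array([(u-c["cx"])/c["fx"],(v-c["cy"])/c["fy"],1]); o=-R.T@t
    return o+d*(z-o[2])/d[2]
def w2px(name,X):
    c=ctrl.get_calibration(name); p=np.array(c["R"])@np.array(X)+c["t"]
    return np.array([c["fx"]*p[0]/p[2]+c["cx"],c["fy"]*p[1]/p[2]+c["cy"]])
def handles(im=None,z=52):
    """orange handles on rack: (butt xy, yaw deg, length, width) sorted by y descending"""
    if im is None: im=ctrl.get_image("top")
    h=cv2.cvtColor(im,cv2.COLOR_RGB2HSV)
    m=((h[...,0]>=4)&(h[...,0]<=14)&(h[...,1]>170)&(h[...,2]>150)).astype(np.uint8)
    m[:180]=0; m[:,:290]=0
    n,l,s,_=cv2.connectedComponentsWithStats(m); out=[]
    for i in range(1,n):
        if s[i,4]<120: continue
        ys,xs=np.nonzero(l==i)
        P=np.array([px2w("top",u,v,z)[:2] for u,v in zip(xs,ys)])
        c,(w,hh),a=cv2.minAreaRect(P.astype(np.float32))
        c=P.mean(0); e=np.linalg.eigh(np.cov(P.T))[1][:,1]; e*=np.sign(e[0])
        q=(P-c)@e
        out.append((c+e*q.min(),np.degrees(np.arctan2(e[1],e[0])),np.ptp(q),s[i,4]))
    return sorted(out,key=lambda r:-r[0][1])
E
python3 - <<'E'
from h import *
im=cv2.imread("pics/top0.png")
for r in handles(im[:,:,::-1].copy()): print(r)
cv2.imwrite("pics/c1.png",cv2.resize(im[195:350,110:290],None,fx=4,fy=4,interpolation=cv2.INTER_CUBIC)[:600])
cv2.imwrite("pics/c2.png",cv2.resize(im[185:315,325:495],None,fx=4.5,fy=4.5,interpolation=cv2.INTER_CUBIC)[:600])
E
```

```text
(no output)
```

View pics/c1.png

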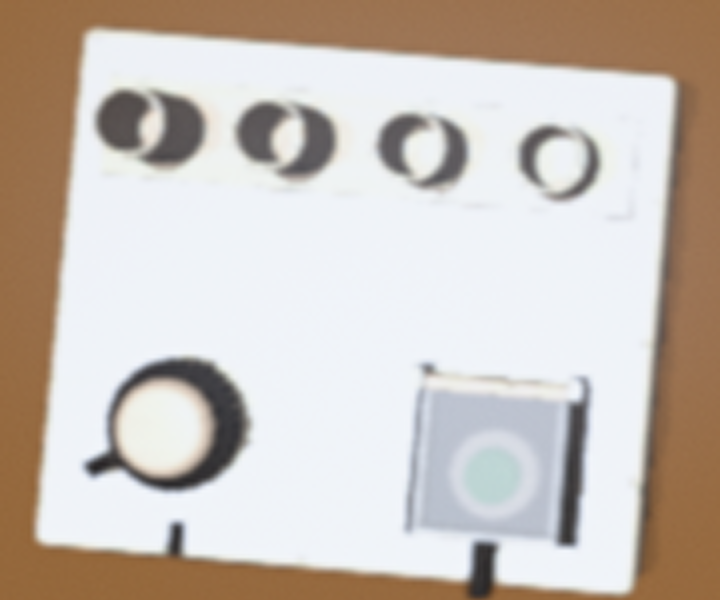

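View pics/c2.png

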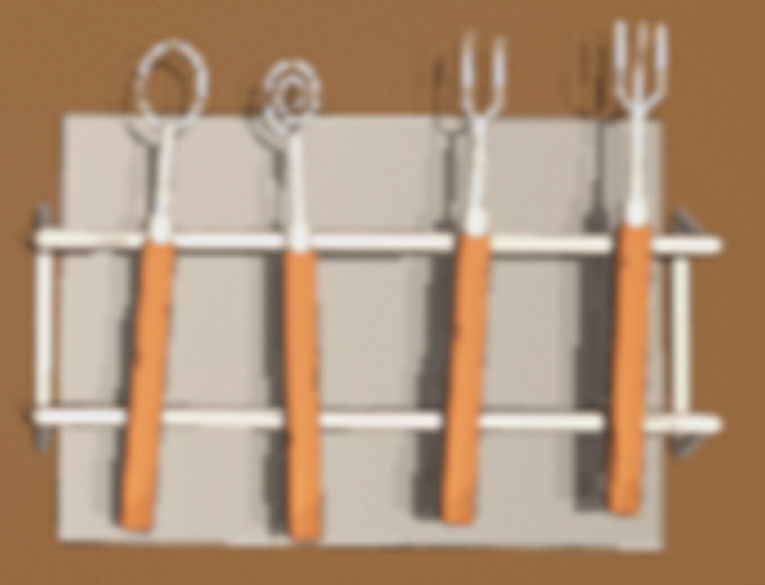

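Run:
```python
from h import *
im=cv2.imread("pics/top0.png")[:,:,::-1].copy()
h=cv2.cvtColor(im,cv2.COLOR_RGB2HSV)
print("hsv",h[260,358],h[270,391],h[265,428],h[260,464],"table",h[350,400],h[200,300])
C=lambda u,v:(110+u/4,195+v/4)
for n,z,uv in [("TL",60,(88,30)),("TR",60,(676,78)),("BL",60,(38,542)),("BR",60,(634,592)),
 ("cup4",128,(130,122)),("cup3",128,(272,134)),("cup2",128,(415,147)),("cup1",128,(558,161)),
 ("captop",104,(162,425)),("lugtip",80,(90,468)),("rib0",60.5,(178,523)),("rib1",60.5,(174,554)),
 ("btn",80,(492,475)),("hingeL",86,(427,375)),("hingeR",86,(580,387)),("tab0",91,(485,545)),("tab1",91,(481,597))]:
    print(n,px2w("top",*C(*uv),z).round(1))
C=lambda u,v:(325+u/4.5,185+v/4.5)
for n,b,e in [("loop",(136,528),(160,240)),("spiral",(306,538),(299,250)),("two",(458,522),(475,236)),("three",(625,512),(635,226))]:
    B=px2w("top",*C(*b),52)[:2];E=px2w("top",*C(*e),52)[:2]; d=E-B
    print(n,B.round(1),E.round(1),np.hypot(*d).round(1),np.degrees(np.arctan2(d[1],d[0])).round(1))
```

```text
hsv [ 13 160 232] [ 14 158 233] [ 13 160 233] [ 13 162 231] table [ 14 150 150] [ 15 137 153]
TL [649.9 350.9  60. ]
TR [633.5  55.1  60. ]
BL [394.1 365.5  60. ]
BR [378.2  68.4  60. ]
cup4 [600.8 304.6 128. ]
cup3 [597.  237.9 128. ]
cup2 [592.7 170.9 128. ]
cup1 [588.  104.1 128. ]
captop [458.2 291.8 104. ]
lugtip [433.9 333.9  80. ]
rib0 [405.6 295.9  60.5]
rib1 [390.3 297.3  60.5]
btn [436.1 137.5  80. ]
hingeL [484.1 169.7  86. ]
hingeR [480.4  95.3  86. ]
tab0 [403.9 138.1  91. ]
tab1 [379.1 139.2  91. ]
loop [ 462.4 -101.7] [ 590.5 -109.4] 128.3 -3.4
spiral [ 460.2 -177.1] [ 587.7 -171.3] 127.7 2.6
two [ 469.1 -244.1] [ 596.1 -249.3] 127.1 -2.4
three [ 475.6 -317.7] [ 602.4 -320.2] 126.8 -1.1
```

Picture readings: dryer corners, cups, lug (crop 90,468), rib, tab and four handles located. Now check IK for the pick/place plan.

```bash
sed -i 's/m=((h.*/m=((h[...,0]>=8)\&(h[...,0]<=17)\&(h[...,1]>125)\&(h[...,2]>190)).astype(np.uint8)/' h.py
cat >> h.py <<'E'
from scipy.spatial.transform import Rotation as Ro
TH=np.radians(-3.4); RD=np.array([[np.cos(TH),-np.sin(TH)],[np.sin(TH),np.cos(TH)]]); O=np.array([514.,209.5])
def D(x,y,z): return np.r_[O+RD@[x,y],z]
CUP=[D(81,66*i-99,62) for i in range(4)]
def hand(phi,psi,s=1):
    p,q=np.radians([phi,psi]); z=np.array([np.cos(q)*np.cos(p),np.sin(q)*np.cos(p),-np.sin(p)])
    y=s*np.array([-np.sin(q),np.cos(q),0]); return np.c_[np.cross(y,z),y,z]
def rpy(R): return Ro.from_matrix(R).as_euler("xyz",degrees=True)
E
python3 - <<'E'
from h import *
for r in handles(cv2.imread("pics/top0.png")[:,:,::-1].copy()): print(r)
ik=lambda p,R:ctrl.solve_ik(p,rpy(R))
for s in(1,-1):
  for a in(0,20,35):
    print(s,a,[ (None if q is None else q.round(0).tolist()) for q in
     [ik(np.r_[560,-105,51.5]+13.5*hand(90+a,-3)[:,2],hand(90+a,-3,s)),ik(np.r_[570,-320,250],hand(90+a,-1,s)),ik(np.r_[480,-20,330],hand(a,0,s))]
     +[ik(CUP[i]+[0,0,97+dz],hand(a,y,s)) for i in(0,3) for y in (-3,20) for dz in(0,90)]])
E
```

```text
(array([ 462.92949046, -101.05757654]), np.float64(-3.283762653349207), np.float64(126.11512070656414), np.int32(373))
(array([ 461.20175308, -176.28939395]), np.float64(2.4598559057085847), np.float64(125.82726924943731), np.int32(382))
(array([ 470.74870887, -243.18352566]), np.float64(-2.5453708088540434), np.float64(124.57316074343484), np.int32(375))
(array([ 476.88410907, -316.86612684]), np.float64(-1.400490159603826), np.float64(124.22604892004588), np.int32(362))
1 0 [[-18.0, 20.0, 107.0, -0.0, 54.0, -105.0], [-35.0, 15.0, 87.0, 0.0, 78.0, -124.0], None, [10.0, 24.0, 138.0, 194.0, 72.0, 86.0], [10.0, 5.0, 141.0, 196.0, 57.0, 81.0], [-13.0, 24.0, 138.0, 146.0, 75.0, 100.0], [-13.0, 5.0, 142.0, 142.0, 62.0, 110.0], [38.0, 31.0, 122.0, 224.0, 70.0, 72.0], [38.0, 18.0, 125.0, 228.0, 62.0, 63.0], [22.0, 27.0, 130.0, 182.0, 68.0, 89.0], [22.0, 12.0, 133.0, 182.0, 55.0, 89.0]]
1 20 [[-15.0, 31.0, 93.0, -4.0, 76.0, -101.0], [-31.0, 27.0, 74.0, -10.0, 97.0, -120.0], None, [9.0, 4.0, 139.0, 201.0, 35.0, 77.0], [9.0, -11.0, 138.0, 215.0, 20.0, 61.0], [-11.0, 4.0, 140.0, 132.0, 41.0, 11
[... 1039 characters left out ...]
39.0, 114.0, 32.0, -39.0], [36.0, 17.0, 123.0, 241.0, 43.0, -127.0], None, [21.0, 11.0, 131.0, 183.0, 32.0, -92.0], [21.0, -2.0, 130.0, 184.0, 19.0, -94.0]]
-1 35 [[-14.0, 40.0, 82.0, -6.0, 92.0, 80.0], [-28.0, 37.0, 64.0, -16.0, 111.0, 61.0], None, [8.0, -3.0, 134.0, 237.0, 11.0, -141.0], [8.0, -15.0, 132.0, -48.0, 12.0, 144.0], [-8.0, -4.0, 135.0, 97.0, 23.0, -24.0], [-8.0, -15.0, 132.0, 65.0, 25.0, 10.0], None, None, None, None]<stdin>:7: UserWarning: Gimbal lock detected. Setting third angle to zero since it is not possible to uniquely determine all angles.
<stdin>:8: UserWarning: Gimbal lock detected. Setting third angle to zero since it is not possible to uniquely determine all angles.
```

```bash
cat >> h.py <<'E'
import warnings; warnings.filterwarnings("ignore")
A=12; DG=95; S=1; RISE=15   # grasp tilt, grip distance from butt, hand sign
def P(p,R,l=True,v=150): 
    (ctrl.move_l(p,rpy(R),speed=v) if l else ctrl.goto(p,rpy(R)))
def st(m=""):
    o=ctrl.get_obs(); print(m,"t%.1f"%o["t"],o["tcp_pos"].round(1),"w%.1f f%.1f"%(o["grip_width"],o["grip_force"]),"F",o["wrist_force"].round(1)); return o
def pick(b,psi,L):
    e=np.r_[np.cos(np.radians(psi)),np.sin(np.radians(psi))]; b=b-e*(130-L)/2
    R=hand(90+A,psi,S); p=np.r_[b+e*DG,51.5]+R[:,2]*13
    ctrl.grip(45,60); P(p+[0,0,120],R,False); P(p,R); ctrl.grip(0,60); st("gripped")
    P(p+[0,0,200],R); return st("lifted")
def place_pose(i,dz):
    c=CUP[i]; R=hand(A,PSI(i),S); return c+[0,0,DG+dz]+R[:,2]*13,R
def PSI(i): return 0.6*np.degrees(np.arctan2(CUP[i][1],CUP[i][0]))
def flip(): P(np.r_[610,-100,290],hand(A,-5,S),False); return st("flip")
E
python3 - <<'E'
from h import *
q0=ctrl.get_obs()["joint_pos"]
print(ctrl.solve_ik([610,-100,290],rpy(hand(A,-5,S))))
for i in range(4): print([ctrl.solve_ik(*(lambda p,R:(p,rpy(R)))(*place_pose(i,d))) is not None for d in(0,90,110)])
b,psi,L,_=handles()[0]
pick(b,psi,L)
im=ctrl.get_image("scene")
flip()
im2=ctrl.get_image("scene"); cv2.imwrite("pics/f1.png",np.hstack([im[60:440,40:440],im2[60:440,40:440]])[:,:,::-1])
E
```

```text
[-25.85617006 -11.8070832  138.99058524 138.00152318  31.36289736
 123.02416284]
[True, True, True]
[True, True, True]
[True, True, True]
[True, True, True]
gripped t4.1 [ 554.2 -106.5   40.1] w13.2 f60.0 F [-0.5  0.4  4.6]
lifted t5.6 [ 552.4 -106.   237.4] w13.4 f63.7 F [ 0.3  0.2 -0.1]
flip t8.9 [ 610.2 -100.   290.3] w13.2 f63.9 F [-0.4 -0.7 -0.4]
```

View pics/f1.png

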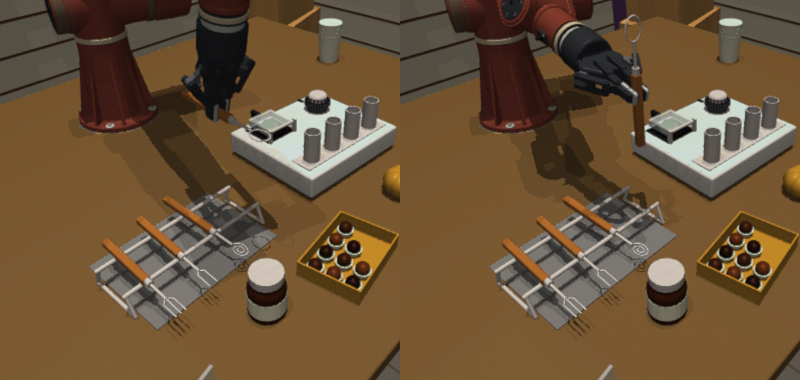

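Tool is upright in the grip, butt at scene pixel (281,207). Check against prediction and insert into cup 4.

```bash
cat >> h.py <<'E'
def chk(save=None):
    """lowest handle pixel in the scene image within a strip around the predicted tool axis, vs prediction"""
    o=ctrl.get_obs(); R=Ro.from_euler("xyz",o["ee_rot"],degrees=True).as_matrix()
    g=o["tcp_pos"]-13*R[:,2]; x=np.cross(R[:,1]*S,R[:,2])*1.0
    b=w2px("scene",g-[0,0,DG]); t=w2px("scene",g+[0,0,35]); im=ctrl.get_image("scene")
    h=cv2.cvtColor(im,cv2.COLOR_RGB2HSV); m=((h[...,0]<=17)&(h[...,1]>170)&(h[...,2]>70))
    u=int(b[0]); y0=int(b[1])-30; sub=m[y0:y0+60,u-8:u+9]; ys,xs=np.nonzero(sub)
    print("pred butt",b.round(0),"rows per 10mm",((b-t)/13).round(1),"orange ext rows",[(r+y0,sub[r].sum(),(np.nonzero(sub[r])[0]+u-8)[[0,-1]]) for r in range(10,60,5) if sub[r].any()])
    if save: cv2.imwrite(save,cv2.resize(im[max(0,int(t[1])-60):int(b[1])+60,max(0,u-80):u+80],None,fx=3,fy=3)[:600,:,::-1])
def place(i):
    p,R=place_pose(i,95); P(p,R,False); st("above"); chk(f"pics/above{i}.png")
def insert(i):
    p,R=place_pose(i,30); P(p,R,v=100); st("mouth")
    p,R=place_pose(i,3); P(p,R,v=60); st("down")
def release(i):
    p,R=place_pose(i,3); ctrl.grip(35); ctrl.wait(.3)
    P(p-R[:,2]*90,R,v=120); st("out")
E
python3 - <<'E'
from h import *
chk(); place(3)
E
```

```text
pred butt [281. 204.] rows per 10mm [0.4 5.5] orange ext rows [(189, np.int64(1), array([274, 274]))]
above t10.5 [613.3 306.4 249.6] w13.4 f63.9 F [-0.4 -0.2 -0.8]
pred butt [412. 148.] rows per 10mm [-0.5  4.4] orange ext rows [(142, np.int64(1), array([416, 416])), (147, np.int64(1), array([415, 415]))]
```

View pics/above3.png

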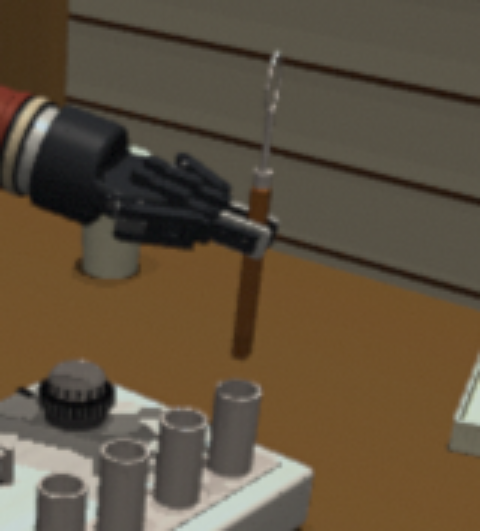

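Tool hangs vertical over cup 4: butt at full-image (413,149), rim centre (411,160).

Run:
```python
from h import *
for z in(126,128,132): print(w2px("scene",CUP[3]+[0,0,z-62]))
insert(3)
im=ctrl.get_image("scene"); cv2.imwrite("pics/in3.png",cv2.resize(im[60:240,300:500],None,fx=3,fy=3)[:,:,::-1])
```

```text
[410.78389357 160.05024172]
[410.87525907 159.26127241]
[411.05858697 157.67817953]
mouth t11.4 [613.4 306.9 184.9] w13.5 f63.9 F [ 0.   0.2 -0.3]
down t12.0 [612.9 307.  156.9] w13.4 f63.9 F [-0.6 -0.5 -0.4]
```

View pics/in3.png

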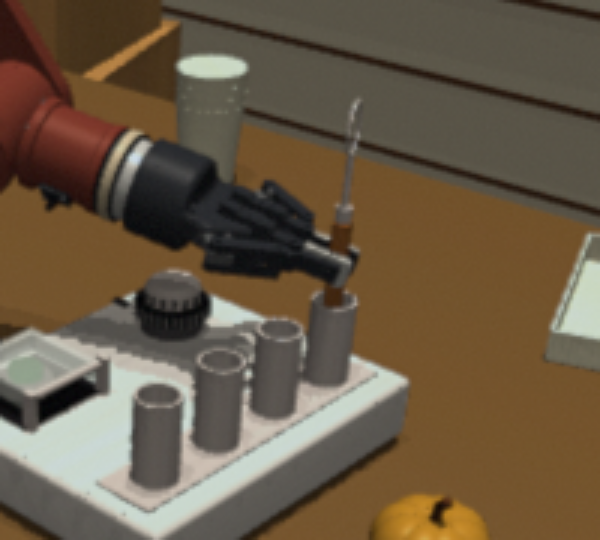

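```bash
cat >> h.py <<'E'
def nxt(i):
    """from retracted pose: go back, pick the first remaining tool, bring it above cup i; composite picture"""
    im=ctrl.get_image("scene")[40:240,270:470]
    flip(); H=handles(); print("n",len(H),H); b,psi,L,_=H[0]
    pick(b,psi,L); flip(); place(i)
    im2=ctrl.get_image("scene")[40:240,270:470]
    cv2.imwrite(f"pics/n{i}.png",cv2.resize(np.hstack([im,im2]),None,fx=2,fy=2)[:,:,::-1])
E
python3 - <<'E'
from h import *
release(3); nxt(2)
E
```

```text
out t13.6 [529.  282.9 176.6] w35.3 f0.0 F [ 0.9 -0.   0.3]
flip t15.1 [609.9 -99.2 289.3] w35.0 f0.0 F [0.  0.3 0.4]
n 2 [(array([ 470.7468656 , -243.19928781]), np.float64(-2.559418172197356), np.float64(124.57515687739138), np.int32(377)), (array([ 476.88480521, -316.90101318]), np.float64(-1.3825648970234041), np.float64(124.22323623273721), np.int32(363))]
gripped t20.2 [ 561.3 -247.8   40.3] w13.3 f59.9 F [ 0.7 -0.6  4.1]
lifted t21.7 [ 559.5 -246.8  237.3] w13.5 f59.4 F [-1.2  1.  -0.7]
flip t25.1 [ 610.2 -100.1  290.3] w13.6 f59.4 F [-0.6 -0.2 -0.6]
above t26.4 [609.6 240.  249.7] w13.5 f59.4 F [ 0.9 -0.2  0.5]
pred butt [394. 157.] rows per 10mm [-0.4  4.5] orange ext rows [(142, np.int64(1), array([398, 398])), (152, np.int64(1), array([397, 397]))]
```

View pics/n2.png

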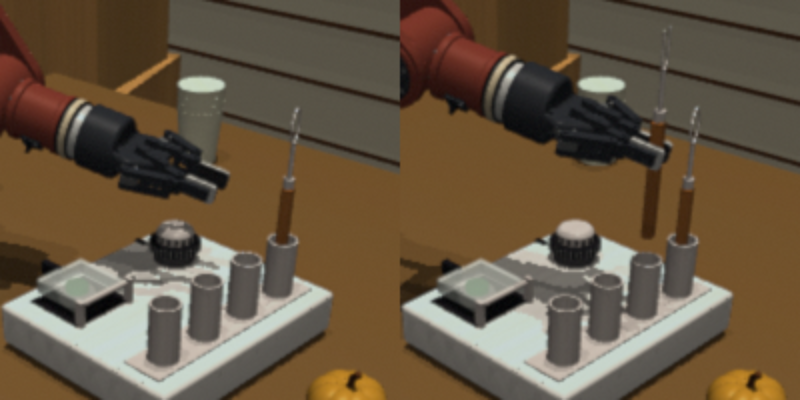

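Loop tool stands upright in cup 4; fork hangs vertically over cup 3 (butt at (650,235)). Continue, detecting before the arm shades the rack.

```bash
sed -i 's/    flip(); H=handles(); print("n",len(H),H)/    H=handles(); print("n",len(H),H); flip()/' h.py
python3 - <<'E'
from h import *
insert(2); release(2); nxt(1)
E
```

```text
mouth t27.3 [609.6 240.4 184.9] w13.7 f59.4 F [-0.   0.8 -0.6]
down t27.9 [609.2 240.6 157.2] w13.3 f59.5 F [-0.1  0.  -0.2]
out t29.4 [524.  220.8 176.6] w35.5 f0.0 F [-0.3 -0.6  0.1]
n 2 [(array([ 461.20107123, -176.27131374]), np.float64(2.4579034188947952), np.float64(125.82702348737241), np.int32(381)), (array([ 476.8820158 , -316.84843195]), np.float64(-1.4300325772169071), np.float64(124.2306579445878), np.int32(361))]
flip t30.8 [609.7 -99.2 289. ] w35.2 f0.0 F [-0.4  0.  -0.2]
gripped t35.8 [ 552.4 -172.8   40.2] w13.4 f60.0 F [0.4 0.  4.2]
lifted t37.3 [ 550.6 -172.1  237.3] w13.4 f59.5 F [ 0.8 -0.1 -1.1]
flip t40.8 [ 610.2 -100.   290.3] w13.2 f59.5 F [ 0.7  0.7 -0.1]
above t41.8 [605.8 173.5 249.7] w13.3 f59.6 F [ 0.2 -0.6  0.2]
pred butt [374. 167.] rows per 10mm [-0.3  4.6] orange ext rows []
```

View pics/n1.png

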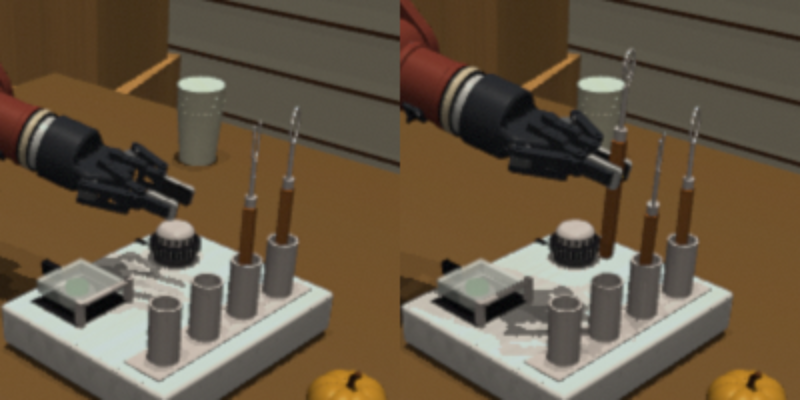

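Forks and loop standing; spiral vertical over cup 2 (butt (609,257), rim (607,280)).

Run:
```python
from h import *
insert(1); release(1); nxt(0)
```

```text
mouth t42.7 [605.9 173.7 184.9] w13.7 f59.6 F [ 0.3 -0.3  0.2]
down t43.3 [605.6 174.  157.4] w13.5 f59.6 F [ 0.9  0.4 -0.6]Traceback (most recent call last):
  File "<stdin>", line 2, in <module>
  File "h.py", line 65, in release
    P(p-R[:,2]*90,R,v=120); st("out")
    ~^^^^^^^^^^^^^^^^^^^^^
  File "h.py", line 37, in P
    (ctrl.move_l(p,rpy(R),speed=v) if l else ctrl.goto(p,rpy(R)))
     ~~~~~~~~~~~^^^^^^^^^^^^^^^^^^
host.Unreachable: the arm cannot follow that straight line within its joint ranges
```

Run:
```python
s=open('h.py').read()
s=s.replace('''    P(p-R[:,2]*90,R,v=120); st("out")''','''    for d in (90,75,62,50,40):
        try: P(p-R[:,2]*d,R,v=120); st("out%d"%d); break
        except ctrl.Unreachable: pass''')
open('h.py','w').write(s)
from h import *
release(1)
o=ctrl.get_obs(); print(o["joint_pos"]);
```

```text
out62 t45.1 [546.2 163.8 170.8] w35.1 f0.0 F [-0.  -0.1 -0. ]
[  9.57983523   5.21171666 144.68589778 179.85266065  47.97390115
  90.07394214]
```

Run:
```python
from h import *
nxt(0)
```

```text
n 1 [(array([ 476.88410907, -316.86612684]), np.float64(-1.400490159603826), np.float64(124.22604892004588), np.int32(362))]
flip t46.4 [609.6 -99.2 288.8] w35.1 f0.0 F [ 0.9  0.3 -1.1]
gripped t51.5 [ 567.3 -319.7   40.5] w13.6 f59.9 F [-0.6  0.2  5. ]
lifted t53.0 [ 565.6 -318.6  237.2] w13.8 f59.5 F [ 0.  -0.1 -0.7]
flip t56.5 [ 610.2 -100.1  290.3] w13.4 f59.5 F [ 0.3  0.5 -0.7]
above t57.3 [602.1 107.1 249.9] w13.6 f59.5 F [ 0.2 -0.3 -0.8]
pred butt [353. 178.] rows per 10mm [-0.2  4.7] orange ext rows []
```

View pics/n0.png

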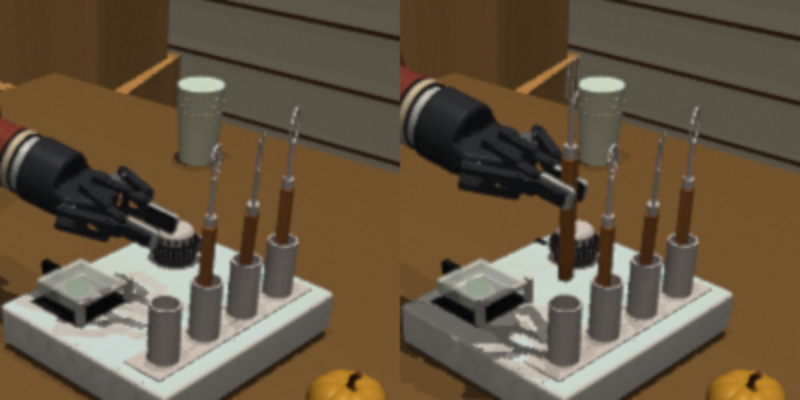

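```bash
cat >> h.py <<'E'
RING=D(-61.5,79.3,0)
E
python3 - <<'E'
from h import *
insert(0); release(0); flip()
P(np.r_[500,-100,300],hand(90,0,S),False)
im=ctrl.get_image("top")
for z,t in((80,"ring"),): print(w2px("top",RING+[0,0,104]),w2px("top",D(-61.5-48*np.cos(1.02),79.3+48*np.sin(1.02),80)))
cv2.imwrite("pics/t1.png",cv2.resize(im[195:350,110:290],None,fx=3.85,fy=3.85,interpolation=cv2.INTER_CUBIC)[:,:,::-1])
for s in(1,-1):
    print(s,[None if (q:=ctrl.solve_ik(RING+[0,0,64],rpy(hand(90,p,s)))) is None else q.round(0).tolist() for p in(-62,-40,-4,5)])
E
```

```text
mouth t58.2 [602.1 106.8 185. ] w13.8 f59.4 F [ 0.4  0.3 -0.1]
down t58.8 [601.9 107.3 157.7] w13.5 f59.5 F [ 0.5  0.5 -0.3]
out50 t60.0 [553.3 102.  168.2] w35.0 f0.0 F [-0.9  0.3  0.4]
flip t61.0 [609.5 -99.4 288.5] w35.2 f0.0 F [-0.9  1.2 -0.3]
[150.20981231 301.68821825] [132.14333685 311.59596432]
1 [[25.0, 14.0, 110.0, -0.0, 56.0, -3.0], [25.0, 14.0, 110.0, 0.0, 56.0, -25.0], [25.0, 14.0, 110.0, 0.0, 56.0, -61.0], [25.0, 14.0, 110.0, -0.0, 56.0, -70.0]]
-1 [None, None, [25.0, 14.0, 110.0, -0.0, 56.0, 119.0], [25.0, 14.0, 110.0, -0.0, 56.0, 110.0]]
```

View pics/t1.png

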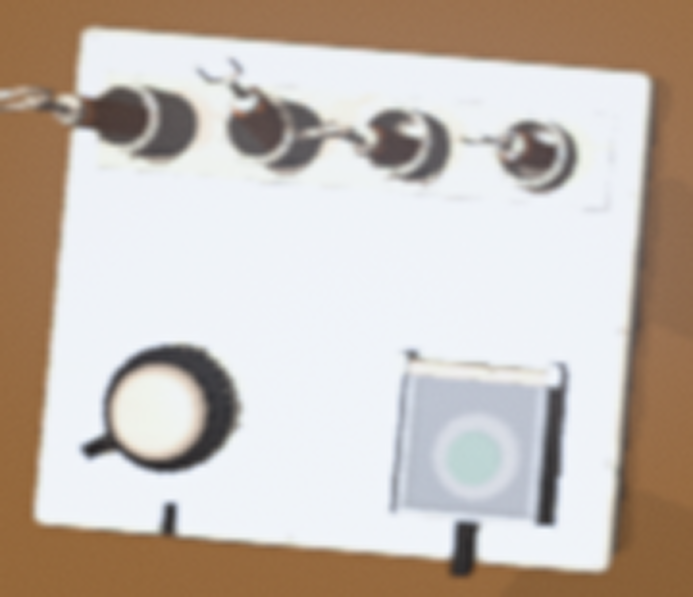

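All four tools stand; lug tip (85,450) and cap match the model within 0.3 px. Turn the ring by 58°.

Run:
```python
from h import *
th=np.degrees(1.02)
R=hand(90,-3.4-th,1)
ctrl.grip(85,30)
P(RING+[0,0,200],R,False); P(RING+[0,0,64],R,v=100); st("at ring")
ctrl.grip(50,30); o=st("gripped")
for k in(.33,.67,1.0):
    P(RING+[0,0,64],hand(90,-3.4-th*(1-k),1),False); st("turn"); print(ctrl.get_obs()["moment"].round(2))
ctrl.grip(85); P(RING+[0,0,200],hand(90,-3.4,1),v=100); P(np.r_[480,-100,300],hand(90,-3.4,1),False)
im=ctrl.get_image("top")
cv2.imwrite("pics/t2.png",cv2.resize(im[195:350,110:290],None,fx=3.85,fy=3.85,interpolation=cv2.INTER_CUBIC)[:,:,::-1])
```

```text
at ring t68.1 [458.  292.7  64.9] w84.9 f0.0 F [-0.4  0.4 -0.2]
gripped t68.4 [457.6 292.4  65.1] w62.4 f32.6 F [-2.7 -0.6  5.4]
turn t68.9 [457.4 292.3  65.1] w62.5 f32.8 F [-2.2 -1.1  5.1]
[-0.29  0.43  0.05]
turn t69.3 [457.4 292.2  65.1] w62.5 f32.8 F [-3.3 -1.5  6.6]
[-0.36  0.42  0.05]
turn t69.7 [457.4 292.1  65. ] w63.0 f32.8 F [-2.6 -2.6  6.9]
[-0.41  0.47  0.11]
```

View pics/t2.png

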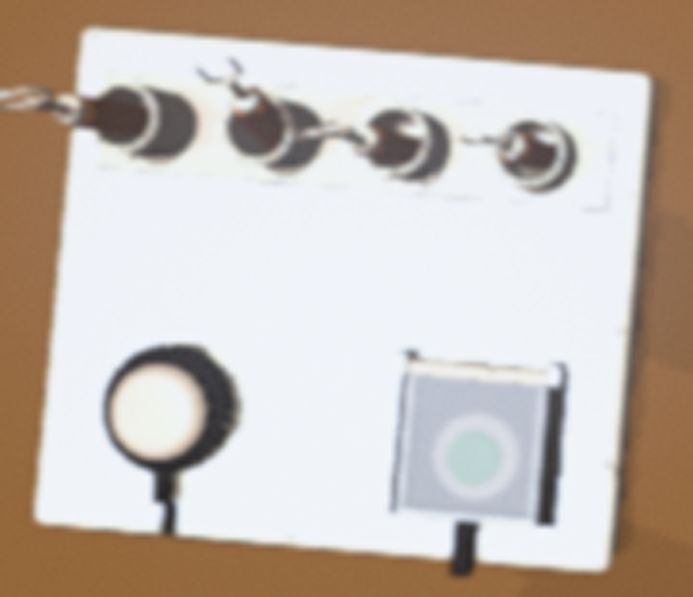

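Lug tip now at (165,500), rib continuing it to (168,530): aligned. Verify numerically, then open the guard.

```bash
cat >> h.py <<'E'
def tabp(th,phi=90,d=7):
    Q=D(-27-92*np.cos(th)-4*np.sin(th),-79.3,86+92*np.sin(th)-4*np.cos(th)); R=hand(phi,-3.4,1); return Q+d*R[:,2],R
E
python3 - <<'E'
from h import *
for a in(-.15,0,.15): print(a,w2px("top",D(-61.5-48*np.cos(a),79.3-48*np.sin(a),80)))
print([ctrl.solve_ik(*(lambda p,R:(p,rpy(R)))(*tabp(t))) is not None for t in(0,.5,1,1.5,1.8)])
p,R=tabp(0); ctrl.grip(40,25)
P(p+[0,0,100],R,False); P(p,R,v=100); st("tab"); ctrl.grip(0,25); st("pinched")
for t in np.arange(.15,1.81,.15): P(*tabp(t),v=80); o=st("%.2f"%t)
ctrl.wait(.2)
im=ctrl.get_image("scene"); 
ctrl.grip(40); p,R=tabp(1.8); P(p+[0,0,80],R,v=100); st("up"); ctrl.wait(.5)
im2=ctrl.get_image("scene"); cv2.imwrite("pics/g.png",cv2.resize(np.hstack([im[60:260,220:420],im2[60:260,220:420]]),None,fx=2,fy=2)[:,:,::-1])
E
```

```text
-0.15 [148.16615882 324.60733364]
0 [151.79084035 325.21126995]
0.15 [155.47045004 325.26057547]
[True, True, True, True, True]
tab t75.9 [391.2 137.5  75.6] w40.1 f0.0 F [0.1 0.  0.4]
pinched t76.2 [391.3 139.4  75.8] w9.6 f28.4 F [-0.4  7.  -0.1]
0.15 t76.6 [392.4 139.4  90. ] w9.0 f28.1 F [1.2 6.7 0.5]
0.30 t76.9 [395.3 139.2 103.8] w8.8 f27.9 F [0.9 5.5 0.2]
0.45 t77.2 [400.  138.9 116.8] w9.1 f27.4 F [2.9 5.1 1.1]
0.60 t77.5 [406.3 138.6 128.8] w9.0 f26.9 F [ 2.6  5.3 -1.2]
0.75 t77.9 [414.  138.1 139.6] w9.5 f26.3 F [ 2.2  5.5 -2.1]
0.90 t78.2 [423.2 137.5 149. ] w9.0 f25.6 F [ 2.   7.  -2.5]
1.05 t78.5 [433.7 136.9 156.8] w9.2 f25.1 F [ 2.1  6.3 -3.3]
1.20 t78.8 [445.4 136.2 163.1] w9.4 f24.7 F [ 1.   5.9 -3.2]
1.35 t79.2 [458.1 135.5 167.7] w9.6 f24.8 F [ 0.2  6.3 -2.3]
1.50 t79.5 [471.5 134.7 170.4] w9.4 f24.9 F [-0.1  7.1 -0.9]
1.65 t79.8 [485.4 133.9 171.1] w9.1 f24.7 F [-0.6  6.1 -0.4]
1.80 t80.1 [499.4 133.1 169.9] w9.5 f24.6 F [-0.9  6.1  0.6]
up t81.7 [498.8 130.8 248.7] w39.8 f0.0 F [ 0.6  0.7 -0.1]
```

View pics/g.png

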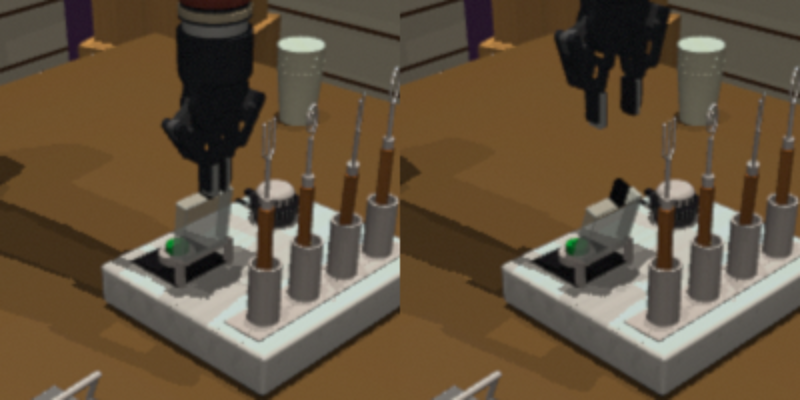

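Guard stays up (right panel, tab at (622,190)). Press the button.

Run:
```python
from h import *
B=D(-71,-79.3,0); R=hand(90,-3.4,1)
ctrl.grip(0,25); P(tabp(1.8)[0]+[-60,0,120],R); P(B+[0,0,180],R); P(B+[0,0,95],R,v=80)
f0=ctrl.get_obs()["wrist_force"][2]; log=[]
for z in np.arange(93,58,-1):
    P(B+[0,0,z],R,v=25); o=ctrl.get_obs(); f=o["wrist_force"][2]-f0; log.append((z,round(float(o["tcp_pos"][2]),1),round(float(f),1)))
    if f>14: break
ctrl.wait(.3); print(log[-14:]); st()
P(B+[0,0,180],R,v=100); st()
```

```text
[(np.int64(87), 86.9, -0.1), (np.int64(86), 85.9, 0.1), (np.int64(85), 84.9, 0.5), (np.int64(84), 83.9, 0.6), (np.int64(83), 82.9, 0.6), (np.int64(82), 82.1, 1.4), (np.int64(81), 81.2, 1.6), (np.int64(80), 80.1, 2.1), (np.int64(79), 79.1, 3.2), (np.int64(78), 78.1, 4.4), (np.int64(77), 77.1, 4.4), (np.int64(76), 76.1, 5.4), (np.int64(75), 75.9, 10.7), (np.int64(74), 75.8, 16.8)]
 t90.8 [438.7 134.6  75.8] w-0.2 f8.2 F [-4.7 -0.5 16.6]
 t92.0 [437.7 134.4 179. ] w-0.2 f0.0 F [-0.3  0.8  0.7]
```

Hard stop reached (~6 mm travel). Close the guard.

Run:
```python
from h import *
p,R=tabp(1.9); ctrl.grip(40,25)
P(p+[-60,0,80],R); P(p+[0,0,80],R); P(p,R,v=80); st("tab"); ctrl.grip(0,25); st("pinched")
for t in np.r_[np.arange(1.75,.01,-.15),.03,0]: P(*tabp(t),v=80)
st("closed"); ctrl.grip(40); P(tabp(0)[0]+[0,0,120],R,v=100); P(np.r_[450,-100,300],R,False); ctrl.wait(.5); st("away")
a=ctrl.get_image("top")[195:350,110:290]; b=ctrl.get_image("scene")[70:250,240:440]
cv2.imwrite("pics/fin.png",np.hstack([cv2.resize(a,(400,344)),cv2.resize(b,(382,344))])[:,:,::-1])
```

```text
tab t94.8 [508.9 130.5 168.1] w40.0 f0.0 F [-0.9  0.3 -0.1]
pinched t95.1 [508.9 132.5 168.2] w9.3 f27.7 F [0.1 5.5 1.3]
closed t99.5 [387.8 139.6  74.7] w9.1 f40.1 F [-6.4  8.2  3.4]
away t102.8 [450.  -99.7 300. ] w39.6 f0.0 F [ 0.3  0.2 -0.4]
```

View pics/fin.png

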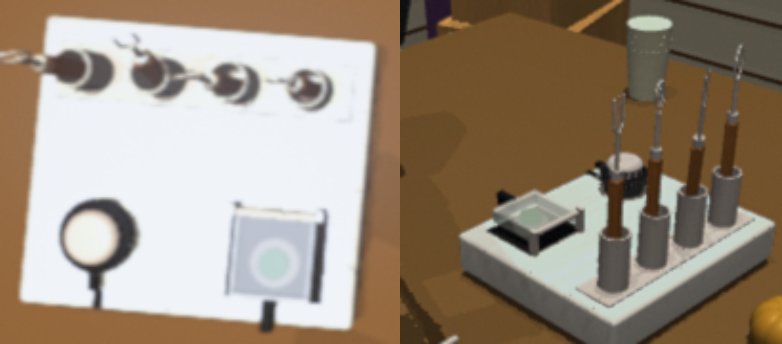

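Guard shut (tab at (267,315)), lug in line with the rib (95,285), all four tools upright in the cups.

```bash
python3 -c "
from station import ctrl
print(ctrl.sign_off())"
```

```text
the job is handed in; nothing more can be done
None
```

I handed the job in at about 103 s of the 210 s allowed. All four tools stand in the cups, the air shutter is open, the button was pressed to its stop and released, and the guard is shut again. The final pictures agree, but sign-off gave no verdict.

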